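# Open the storage computer and move its drive to the copying dock

### The job

Take the drive out of the small storage computer for copying: loosen both captive thumbscrews of its cover by turning each anticlockwise a quarter turn, lift the cover off by its handle and lay it flat, handle up, on the green cutting mat. Then draw the drive straight up out of its cage and slide it, connector end down, fully home in the slot of the white copying dock, and let go. Set things down without dropping them, and leave the paints and other things on the bench where they are.

Things in the scene. Friction and masses are not known exactly. Their poses are not given: they have to be found in the camera images.
- computer: Small storage computer, fixed: open-topped grey steel box 160 (x) x 190 (y) x 130 mm high, left or right of the mat, yaw up to 0.2 rad. Origin at the centre of its underside. In its middle a black cage holds the drive: vertical slot 18 (x) x 73 (y) mm, mouth 70 mm and floor 20 mm above the origin. Above the cage the box is clear for fingers for 60 mm to either side along x.
- cover: Aluminium cover, 0.27 to 0.44 kg: plate 168 (x) x 198 (y) x 3 mm with a 14 mm flange down all round that fits over the box with 2 mm play. Origin at the centre of the flange's lower rim, 116 mm above the computer's origin at the start, axes as the computer's; plate top 17 mm above it. Laid down it rests on the flange. It cannot be lifted while a screw is locked.
- cover_handle (a point): Centre of the black handle bar on the middle of the cover, 44 mm above the cover's origin (27 mm above its plate). The bar is 72 mm long along the cover's y, 12 mm wide (x), 10 mm high, with end posts, open below.
- screw_rear_head (a point): Centre of the top of the round knurled brass head of one thumbscrew, at x +48, y +66 mm on the cover; head 20 mm across, 22 mm high, its top 23 mm above the plate. A black line across it points at red dots on the cover when locked, at green dots when free. The screw stays in the cover.
- screw_front_head (a point): The same for the other thumbscrew, at x -48, y -66 mm on the cover.
- screw_rear (a joint): Turn of the rear thumbscrew, rad: 0 locked, growing anticlockwise seen from above to a stop at 1.57; starts between 0 and 0.25. Its tee foot comes free of the slot from about 1.2. It turns stiffly (0.06 N m) and stays where it is left.
- screw_front (a joint): Turn of the front thumbscrew, the same.
- drive: The drive: flat aluminium block with a blue label, 15 (x) x 70 (y) x 100 mm (z), 0.10 to 0.17 kg, standing loose in the cage, connector end down. Origin at the centre of its lower end, 20 mm above the computer's origin at the start; axes as the computer's. Hidden under the cover at the start.
- drive_top (a point): Centre of the drive's upper end, 100 mm above its origin, 10 mm below the computer's rim at the start; 50 mm of the drive stand clear above the cage.
- dock: White copying dock, fixed, 84 (x) x 130 (y) x 50 mm high, on the other side of the mat from the computer. Origin at the centre of its underside, yaw up to 0.35 rad.
- dock_slot (a point): Centre of the dock's slot at its mouth, 50 mm above the dock's origin, axes as the dock's. The slot is 18 (x) x 73 (y) mm, 35 mm deep, vertical, its edges chamfered 2 mm; fully home, the drive's lower end is 35 mm below this point. Either face of the drive may point to the front.
- mat: Green cutting mat, fixed flat on the bench between computer and dock, 300 (x) x 220 (y) x 3 mm. Origin at the centre of its underside.
- paint_jar: Paint jar with a yellow cap, 38 mm across, 46 mm high, loose. Origin under its centre. To be left alone.
- dropper: Paint dropper bottle with a red cap, 26 mm across, 75 mm high, loose. To be left alone.
- sanding_block: Orange sanding block, 32 x 75 x 26 mm high, loose. To be left alone.

How it is judged (in metres and radians):
On the way, in this order (a step that is already met when the one before it is completed fails the run):
1. one thumbscrew is loosened, the cover still in place (value of joint any of screw_rear, screw_front above 1.25 rad and distance of cover from where it was at the start of the episode below 0.008 m), for 0.1 s.
2. both thumbscrews are loosened, the cover still in place (value of joint each of screw_rear, screw_front above 1.25 rad and distance of cover from where it was at the start of the episode below 0.008 m), for 0.1 s.
3. the cover lies flat, handle up, on the mat and is let go (x of cover in the frame of mat between -0.08 and 0.08 m and y of cover in the frame of mat between -0.06 and 0.06 m and height (world z) of cover below 0.01 m and angle between cover's own z axis and vertical below 0.06 rad and contact force between the fingers and cover below 0.1 N), for 0.2 s.
4. the drive is drawn up out of the cage (z of drive in the frame of computer above 0.075 m), for 0.1 s.
At the end, for the whole second after the job is handed in: The drive stands in the dock's slot, connector end down, within 3 mm of fully home (35 mm deep) and upright to the slot's play, at rest; the cover lies flat (3 degrees), handle up, on the mat with its centre within 80 mm (along the mat) and 60 mm (across) of the mat's centre, at rest (horizontal distance between drive and dock_slot below 0.005 m and z of drive in the frame of dock_slot below -0.032 m and angle between drive's own z axis and vertical below 0.09 rad and linear speed of each of drive, cover below 0.02 m/s and x of cover in the frame of mat between -0.08 and 0.08 m and y of cover in the frame of mat between -0.06 and 0.06 m and height (world z) of cover below 0.01 m and angle between cover's own z axis and vertical below 0.06 rad); the robot touches nothing.
It fails at once if a bystander is pushed more than 15 mm (distance of any of paint_jar, dropper, sanding_block from where it was at the start of the episode above 0.015 m).
It fails at once if the cover is dropped (falls loose faster than 0.45 m/s, about 10 mm) (linear speed of cover above 0.45 m/s and contact force between the fingers and cover below 0.05 N).
It fails at once if the drive is dropped (falls loose faster than 0.45 m/s, about 10 mm) (linear speed of drive above 0.45 m/s and contact force between the fingers and drive below 0.05 N).
It also fails if it takes over 72 s, if anything falls off the work surface, if the arm or the gripper's body presses on something with over 40 N, if the wrist force passes 120 N, or if a joint passes its speed limit or range.

### The arm

A 6-joint arm with a two-finger parallel gripper is mounted at the origin on the work surface. World frame = base frame: x ahead of the robot, y to its left, z up, the work surface at z = 0. Lengths are in mm, angles in rad, forces in N, time in s.
With the tool pointing down it reaches from about 400 to 925 mm from the base axis. Payload 12.5 kg.
Tool frame: the origin (TCP) lies at the very end of the fingers, on their centre line; the grasp point (between the pads) lies env.hold_point_z behind it (env.hold_point_z is the distance from the TCP to the grasp point, in mm); y points along the fingers, z is the direction in which the jaws open and shut, and the axes are right-handed (so a half turn about y gives the same grasp; the last joint's range is limited). The gripper opens to 95 mm and grips with 3 to 60 N. Pads are 20 mm wide; open, the fingers measure 119 mm over their backs; the gripper's body (75 mm by 180 mm) begins 59 mm behind the grasp point.
Start: joints at [-1.279, 0.491, 1.559, -0, 1.092, -0.106], TCP at [242.143, -576.206, 214.661] pointing down, gripper open.
Joint ranges: [-3.1, 3.1], [-0.84, 2.19], [0.05, 2.79], [-1.13, 4.28], [0.06, 2.93], [-2.69, 2.69]. Speed limits (rad/s): [2.22, 2.22, 2.79, 3.14, 3.14, 3.14].

### API

Orientations are given as [roll, pitch, yaw] about the fixed x, y, z axes, in that order (R = Rz(yaw) Ry(pitch) Rx(roll)).
In Python, from cell import env gives the robot as it stands.
- The arm moves only by the shell command python3 -m inch 'ROWS'. ROWS is JSON, one flat list of numbers, 7 for each row, row after row: the shift along the tool's x, y, z in m, then the turn, a rotation vector about the tool's x, y, z in degrees, then the closure, from -1 (fully open) to 1 (shut). In form: [tx, ty, tz, ax, ay, az, hand, tx, ty, tz, ax, ay, az, hand, ...]. A call has 1 to 10 rows; each row shifts and turns the commanded pose from where the row before left it, along the tool's axes as they then stand; what a row does not reach is not made up. A row lasts 1/10 s, in which the tool goes at most 50 mm and 8.59 degrees, less where a joint would pass 70% of its speed; a pose out of reach is approached as far as the arm can. A call is refused whole if a number of a shift passes 0.05 or a number of a turn 8.59, either way. A call with a gripper value outside its range is refused whole. The fingers move at their own pace and stop on an object; the grip force is fixed at half the most. Time passes only in rows, so rows that do not move let the fingers close. It gives the time, the measured TCP pose, the force and the opening at its end, in the units of the state.
- env.state(): the state, without advancing time (a new reading comes with each control period).
- env.read_camera(name): name is "side" or "top" or "wrist"; returns a dict with "pixels" (400x640x3 uint8, blue, green, red), "depth" (400x640 float32, mm along the optical axis (not along the pixel's ray), 0 where there is no reading), "mtx" (3x3 intrinsics, pixels), "k1" (the pictures are not rectified: a ray, as slopes to the right and down, at radius r is drawn at 1 + k1 r^2 times it, then the intrinsics apply), "R" (3x3) and "t" (3): a world point X has camera coordinates R X + t. Camera axes: x right, y down, z forward; pixel columns grow to the right and rows downward; lengths in mm; the calibration is good to about 2 mm. A picture is of the moment at which its call begins.
- env.job_done(): hands the job in, once; it reports no verdict.
The state is a dict: "t": time; "joints": joint angles; "qvel": joint speeds; "tau": joint torques, N m; "eef_pos": TCP position; "tcp_rot": TCP orientation; "ft_force": force on the tool from outside, world axes, zero at the start; "moment": the same for the moment, N m; "opening": opening from 0.0 (shut) to 1.0 (fully open).
Only numpy, scipy, OpenCV 4.12 (cv2) and the standard library are available. Lean on these libraries where they do the work, as an engineer would, in place of code of your own. Each camera call takes 0.05 s, during which the arm holds its last target.

## Working session

There is one attempt and no reset: what is moved stays moved. The work goes in short steps, Python scripts to look and compute and a shell command to move; the robot and the scene stay as the last step left them, time stands still between calls to the robot, and variables do not carry over. Pictures are saved under pics/ and viewed, and the job is handed in when it is done.

```bash
ls; mkdir -p pics
python3 - <<'E'
from cell import env
import cv2,numpy as np
print(env.state(), env.hold_point_z)
for n in ("top","side","wrist"):
    c=env.read_camera(n); cv2.imwrite(f"pics/{n}0.png",c["pixels"]); np.savez(f"pics/{n}0.npz",**c)
    print(n,c["mtx"].tolist(),c["k1"],np.round(c["R"],3).tolist(),c["t"])
E
```

```text
pics
{'t': 0.0, 'joints': array([-1.27859391e+00,  4.91551361e-01,  1.55950468e+00,  1.90375333e-05,
        1.09171266e+00, -1.05615048e-01]), 'qvel': array([-7.91391213e-04,  2.97510037e-04,  1.36836940e-04,  9.79097334e-05,
        8.61655738e-04, -1.55782000e-03]), 'tau': array([-2.70934024e-04, -6.12653947e+01, -2.58191621e+01,  6.91592158e-02,
        4.81527625e-02, -1.36040594e-04]), 'eef_pos': array([ 242.06647789, -575.92158057,  214.04783199]), 'tcp_rot': array([-1.57196404e+00,  1.40767528e-04, -2.74378405e+00]), 'ft_force': array([ 0.29297724, -0.02520304, -0.75539845]), 'moment': array([ 0.01017017, -0.02170967,  0.00874544]), 'opening': 1.0022884098005347} 18.8
top [[366.27748064333895, 0.0, 314.80712848424673], [0.0, 366.27748064333895, 200.22506283075728], [0.0, 0.0, 1.0]] 0.011927656594382347 [[0.013, -0.999, 0.036], [-0.996, -0.016, -0.085], [0.086, -0.035, -0.996]] [-14.83853791 634.07591844 916.34765666]
side [[470.3329175470298, 0.0, 316.45338348230644], [0.0, 470.3329175470298, 201.2753103744549], [0.0, 0.0, 1.0]] -0.06320420909258641 [[-0.766, -0.642, -0.001], [-0.478, 0.572, -0.666], [0.429, -0.51, -0.746]] [487.12509958 386.23819576 958.63348337]
wrist [[291.75926673502494, 0.0, 319.1519587624912], [0.0, 291.75926673502494, 200.70016753749437], [0.0, 0.0, 1.0]] -0.03561087478310647 [[0.387, -0.922, -0.001], [-0.891, -0.374, 0.259], [-0.239, -0.099, -0.966]] [-624.4842244   -29.21084708  390.53217085]
```

View pics/top0.png

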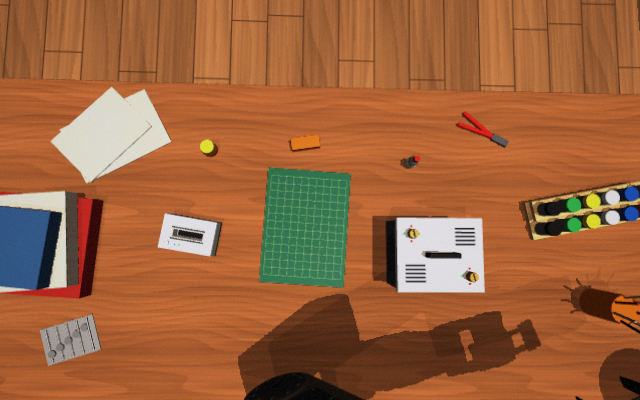

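View pics/side0.png

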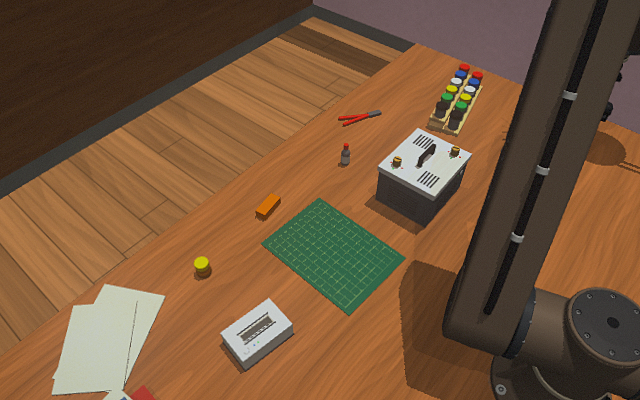

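View pics/wrist0.png

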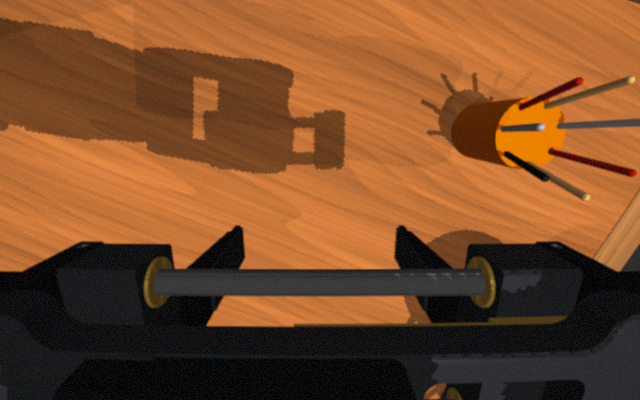

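```bash
cat > h.py <<'E'
import cv2,numpy as np
def ray(c,uv):
    K=c["mtx"]; d=np.array([float(c["k1"]),0,0,0,0])
    # drawn = ray*(1+k1 r^2): same as OpenCV radial model
    p=cv2.undistortPoints(np.array(uv,float).reshape(-1,1,2),K,d).reshape(-1,2)
    v=np.c_[p,np.ones(len(p))]@c["R"]; o=-c["R"].T@c["t"]
    return o,v
def onz(c,uv,z):
    o,v=ray(c,uv); return o+v*((z-o[2])/v[:,2])[:,None]
def proj(c,X):
    X=np.array(X,float).reshape(-1,3)
    p,_=cv2.projectPoints(X,cv2.Rodrigues(c["R"])[0],c["t"],c["mtx"],np.array([float(c["k1"]),0,0,0,0]));return p.reshape(-1,2)
def tri(c1,u1,c2,u2):
    o1,v1=ray(c1,u1);o2,v2=ray(c2,u2)
    A=np.c_[v1[0],-v2[0]];s=np.linalg.lstsq(A,o2-o1,rcond=None)[0]
    a=o1+s[0]*v1[0];b=o2+s[1]*v2[0];return (a+b)/2,np.linalg.norm(a-b)
E
python3 - <<'E'
import cv2,numpy as np
from h import *
c=dict(np.load("pics/top0.npz"));im=c["pixels"];s=dict(np.load("pics/side0.npz"))
hsv=cv2.cvtColor(im,cv2.COLOR_BGR2HSV)
def big(m,roi):
    x0,y0,x1,y1=roi;z=np.zeros_like(m);z[y0:y1,x0:x1]=m[y0:y1,x0:x1]
    cs,_=cv2.findContours(z,cv2.RETR_EXTERNAL,cv2.CHAIN_APPROX_NONE);return max(cs,key=cv2.contourArea)
def rect(n,m,roi,z):
    k=big(m,roi);h=cv2.convexHull(k).reshape(-1,2)
    P=onz(c,h,z)[:,:2].astype(np.float32);r=cv2.minAreaRect(P);print(n,r, "px",cv2.boundingRect(k))
white=((hsv[...,1]<50)&(hsv[...,2]>170)).astype(np.uint8)
green=((hsv[...,0]>50)&(hsv[...,0]<95)&(hsv[...,1]>80)).astype(np.uint8)
rect("cover",white,(385,200,500,310),133)
rect("dock",white,(150,200,230,265),50)
rect("mat",green,(250,150,360,300),3)
gold=((hsv[...,0]>12)&(hsv[...,0]<35)&(hsv[...,1]>90)&(hsv[...,2]>60)).astype(np.uint8)
for n,roi in (("rear",(402,222,425,243)),("front",(460,266,482,288))):
    k=big(gold,roi);(u,v),r=cv2.minEnclosingCircle(k);print(n,u,v,r,onz(c,[(u,v)],156))
dark=(hsv[...,2]<60).astype(np.uint8)
k=big(dark,(420,245,466,265));r=cv2.minAreaRect(k);print("handle",r,onz(c,[r[0]],165))
k=big(dark,(165,220,212,250));r=cv2.minAreaRect(k);print("slot",r,onz(c,[r[0]],50),onz(c,cv2.boxPoints(r),50))
z=cv2.resize(im[215:300,385:495],None,fx=7,fy=7,interpolation=cv2.INTER_CUBIC);cv2.imwrite("pics/zc.png",z)
z=cv2.resize(im[205:265,150:230],None,fx=8,fy=8,interpolation=cv2.INTER_CUBIC);cv2.imwrite("pics/zd.png",z)
z=cv2.resize(s["pixels"][110:230,360:490],None,fx=6,fy=5,interpolation=cv2.INTER_CUBIC);cv2.imwrite("pics/zs.png",z)
# depth checks
o,v=ray(c,[(443,230),(190,216),(305,225)])
for i,(a,b) in enumerate([(443,230),(190,216),(305,225)]):
    print("depth pt",o+v[i]*c["depth"][b,a])
E
```

```text
cover ((506.22900390625, -289.33270263671875), (165.24444580078125, 198.1862335205078), 0.5206737518310547) px (397, 218, 88, 74)
dock ((542.5953979492188, 308.6538391113281), (129.1011505126953, 83.78085327148438), 80.82560729980469) px (158, 214, 59, 42)
mat ((566.8572387695312, 17.829193115234375), (217.8320770263672, 298.105712890625), 86.6813735961914) px (259, 168, 91, 119)
rear 413.0 233.0 5.000100135803223 [[ 553.40795358 -220.81160992  156.        ]]
front 473.5 276.5 4.94984769821167 [[ 459.33890937 -354.74466195  156.        ]]
handle ((443.0, 254.5), (5.0, 34.0), 90.0) [[ 507.27939159 -283.96423552  165.        ]]
slot ((189.6154022216797, 234.42308044433594), (23.337820053100586, 5.295135498046875), 11.309932708740234) [[542.89725748 302.21989344  50.        ]] [[541.80271787 331.14707274  50.        ]
 [554.54060952 329.20767137  50.        ]
 [543.99727887 273.19822904  50.        ]
 [531.25242918 275.21604844  50.        ]]
depth pt [ 561.20903909 -297.46304308  132.87310215]
depth pt [590.1559496  318.53126863  -1.01343278]
depth pt [570.6530085   18.3763278    2.01949447]
```

View pics/zc.png

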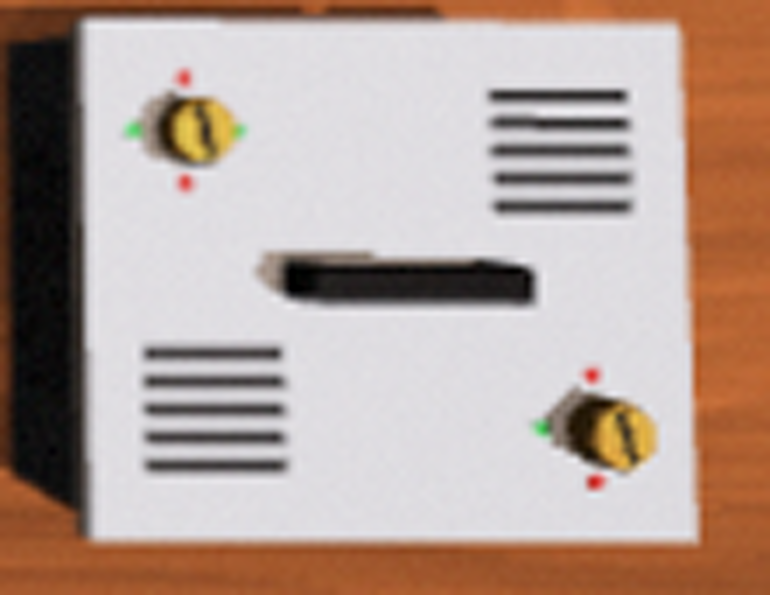

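View pics/zd.png

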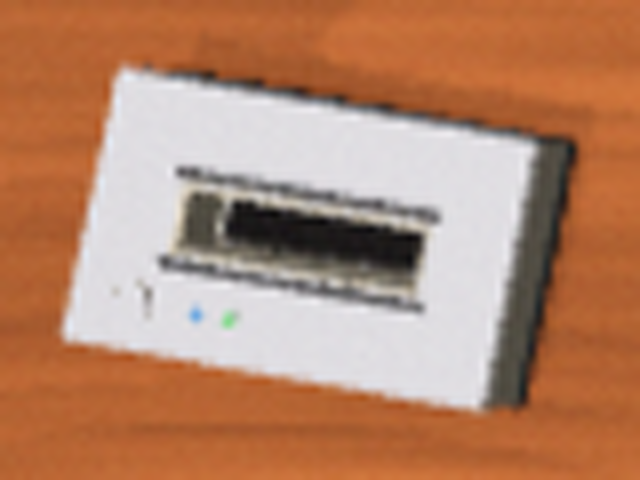

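View pics/zs.png

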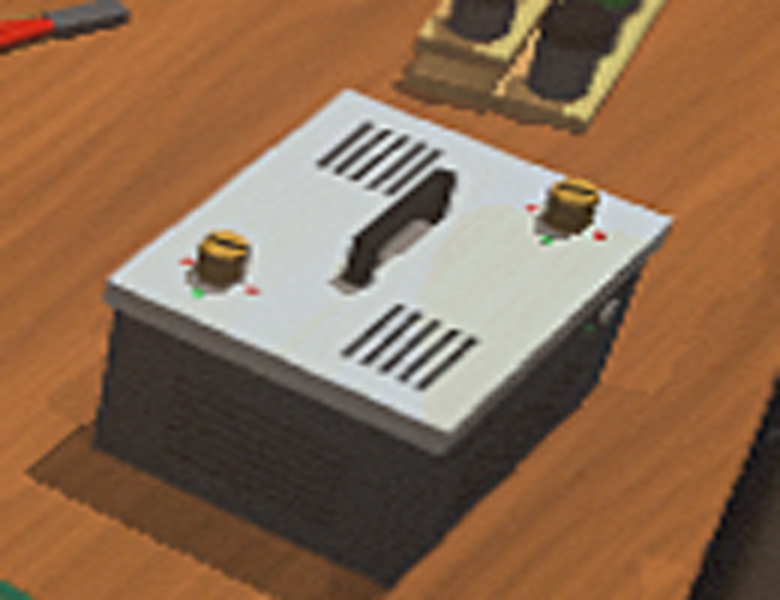

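```bash
python3 -m inch '[-0.0303,0,-0.0147,0,0,0,0, -0.0303,0,-0.0147,0,0,0,0, -0.0303,0,-0.0147,0,0,0,0, -0.0303,0,-0.0147,0,0,0,0, -0.0303,0,-0.0147,0,0,0,0, -0.0303,0,-0.0147,0,0,0,0, -0.0303,0,-0.0147,0,0,0,0]' && python3 -m inch '[-0.0303,0,-0.0147,0,0,0,0, -0.0303,0,-0.0147,0,0,0,0, -0.0303,0,-0.0147,0,0,0,0, -0.0303,0,-0.0147,0,0,0,0, -0.0303,0,-0.0147,0,0,0,0, -0.0303,0,-0.0147,0,0,0,0, -0.0303,0,-0.0147,0,0,0,0, 0,0,0,0,0,0,0, 0,0,0,0,0,0,0]'
python3 - <<'E'
from cell import env
import cv2,numpy as np
s=env.state();print(s["t"],s["joints"],s["eef_pos"],s["tcp_rot"],s["opening"])
c=env.read_camera("wrist"); cv2.imwrite("pics/w1.png",c["pixels"]); np.savez("pics/w1.npz",**c)
E
```

```text
t: 0.85
eef_pos: [398.5, -398.0, 214.5]
tcp_rot: [-1.571, -0.0, -2.744]
ft_force: [0.3, -0.3, -0.1]
opening: 0.517
t: 1.75
eef_pos: [553.5, -221.7, 214.3]
tcp_rot: [-1.571, -0.001, -2.742]
ft_force: [-0.7, -0.6, 0.1]
opening: 0.504
1.75 [-4.91527606e-01  4.50495315e-01  1.63189273e+00 -2.50091050e-04
  1.05979601e+00  6.80059328e-01] [ 553.53345682 -221.65313221  214.2966366 ] [-1.57111904e+00 -5.41460114e-04 -2.74226080e+00] 0.5036215329291388
```

View pics/w1.png

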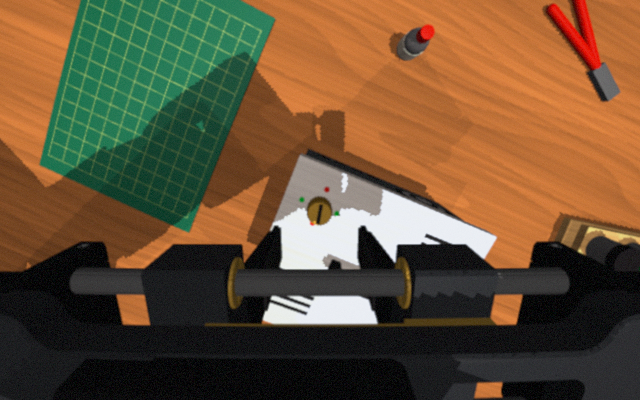

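The wrist picture shows the rear screw head at about (319,212), between the finger tips at (280,230) and (362,230). I'll measure it.

```bash
cat >> h.py <<'E'
def brass(c,roi):
    im=c["pixels"];hsv=cv2.cvtColor(im,cv2.COLOR_BGR2HSV)
    m=((hsv[...,0]>15)&(hsv[...,0]<32)&(hsv[...,1]>110)&(hsv[...,2]>60)).astype(np.uint8)
    x0,y0,x1,y1=roi;z=np.zeros_like(m);z[y0:y1,x0:x1]=m[y0:y1,x0:x1]
    cs,_=cv2.findContours(z,cv2.RETR_EXTERNAL,cv2.CHAIN_APPROX_NONE);k=max(cs,key=cv2.contourArea)
    return k
E
python3 - <<'E'
from h import *
c=dict(np.load("pics/w1.npz"))
k=brass(c,(300,192,340,232));print(cv2.boundingRect(k),cv2.fitEllipse(k))
print(onz(c,[cv2.fitEllipse(k)[0],(319,212)],156))
print(proj(c,[(553.5,-221.7,156),(553.5,-222.2,214)]))
z=cv2.resize(c["pixels"][180:250,270:370],None,fx=7,fy=7,interpolation=cv2.INTER_CUBIC);cv2.imwrite("pics/z1.png",z)
E
```

```text
(308, 197, 24, 28) ((319.0932922363281, 210.51341247558594), (22.94124412536621, 26.31389617919922), 1.3118375539779663)
[[ 556.15462883 -220.44489377  156.        ]
 [ 554.95370893 -220.86777643  156.        ]]
[[319.24765176 213.9387204 ]
 [319.95180737 242.22938613]]
```

View pics/z1.png

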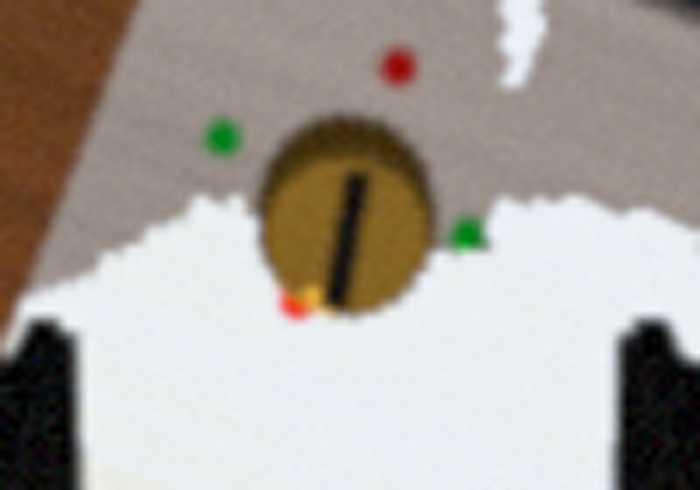

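The screw disc sits within about 0.5 mm of the tool axis. Its line is about 15° past red, so I go down, grip and turn 72°.

```bash
python3 -m inch '[0,0.03,0,0,0,0,0, 0,0.03,0,0,0,0,0, 0,0.017,0,0,0,0,0, 0,0,0,0,0,0,0, 0,0,0,0,0,0,1, 0,0,0,0,0,0,1, 0,0,0,0,0,0,1, 0,0,0,0,0,0,1]' && python3 -m inch '[0,0,0,0,-8,0,1, 0,0,0,0,-8,0,1, 0,0,0,0,-8,0,1, 0,0,0,0,-8,0,1, 0,0,0,0,-8,0,1, 0,0,0,0,-8,0,1, 0,0,0,0,-8,0,1, 0,0,0,0,-8,0,1, 0,0,0,0,-8,0,1, 0,0,0,0,0,0,1]'
```

```text
t: 2.6
eef_pos: [553.7, -222.3, 138.5]
tcp_rot: [-1.57, 0.001, -2.744]
ft_force: [-0.9, 4.1, 1.6]
opening: 0.215
t: 3.6
eef_pos: [554.0, -222.4, 138.4]
tcp_rot: [-1.569, -0.001, -1.485]
ft_force: [1.3, -1.5, 4.1]
opening: 0.204
```

```bash
python3 -m inch '[0,0,0,0,0,0,0, 0,0,0,0,0,0,0, 0,0,0,0,0,0,0, 0,-0.02,0,0,0,0,0, 0,-0.03,0,0,0,0,0, 0,-0.03,0,0,0,0,0, 0,0,0,0,0,0,0]'
python3 - <<'E'
from cell import env
import cv2,numpy as np
from h import *
s=env.state();print(s["t"],s["joints"],s["eef_pos"],s["tcp_rot"],s["opening"])
c=env.read_camera("wrist"); np.savez("pics/w2.npz",**c)
cv2.imwrite("pics/z2.png",cv2.resize(c["pixels"][100:300,200:440],None,fx=3,fy=3,interpolation=cv2.INTER_CUBIC))
E
```

```text
t: 4.3
eef_pos: [554.6, -222.7, 221.3]
tcp_rot: [-1.566, -0.003, -1.488]
ft_force: [0.4, -0.3, -0.5]
opening: 0.501
4.3 [-4.92249828e-01  4.43180511e-01  1.62413401e+00 -5.34502612e-05
  1.06853178e+00 -5.74658948e-01] [ 554.64058059 -222.67966186  221.26674957] [-1.5659985  -0.00316285 -1.4883692 ] 0.501217448052973
```

View pics/z2.png

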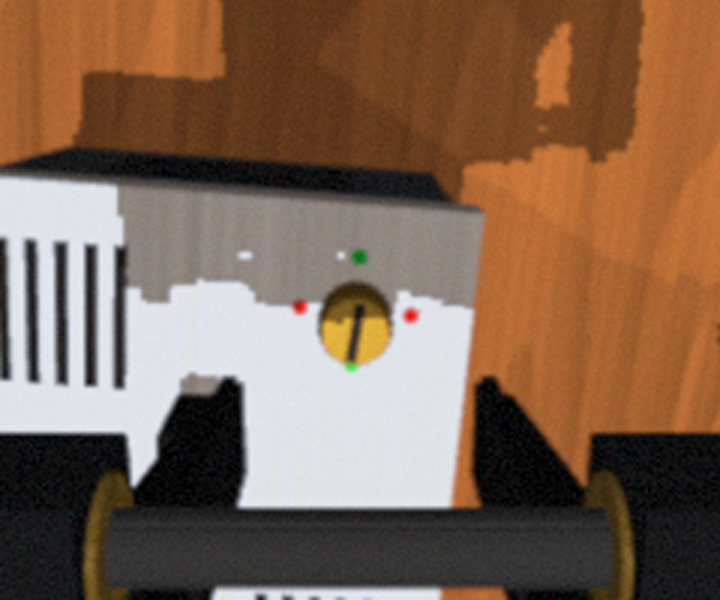

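The rear line now lies within about 5° of the green dots, at about 1.49 rad. On to the front screw.

```bash
python3 -m inch '[0.0248,0,-0.0212,0,0,0,0, 0.0248,0,-0.0212,0,0,0,0, 0.0248,0,-0.0212,0,0,0,0, 0.0248,0,-0.0212,0,0,0,0, 0.0248,0,-0.0212,0,0,0,0, 0,0,0,0,0,0,0, 0,0,0,0,0,0,0]'
python3 - <<'E'
from cell import env
import cv2,numpy as np
from h import *
s=env.state();print(s["t"],s["joints"],s["eef_pos"],s["tcp_rot"],s["opening"])
c=env.read_camera("wrist"); np.savez("pics/w3.npz",**c)
p=s["eef_pos"].copy();p[2]=156;print(proj(c,p))
cv2.imwrite("pics/z3.png",cv2.resize(c["pixels"][150:250,260:380],None,fx=6,fy=6,interpolation=cv2.INTER_CUBIC))
E
```

```text
t: 5.05
eef_pos: [457.7, -354.5, 216.6]
tcp_rot: [-1.572, 0.001, -1.489]
ft_force: [-0.5, 0.8, -1.4]
opening: 0.502
5.05 [-7.73173261e-01  4.24071020e-01  1.67101220e+00  1.75045490e-04
  1.04819233e+00 -8.54770310e-01] [ 457.73414963 -354.54170181  216.60071824] [-1.57178665e+00  1.36907951e-03 -1.48928746e+00] 0.5018945049005122
[[319.66346254 213.46336833]]
```

View pics/z3.png

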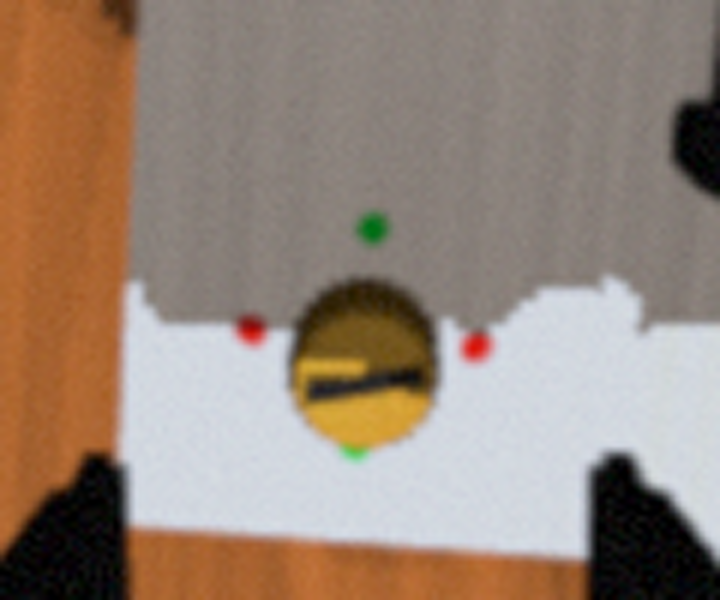

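The front head at crop (365,380) is about 1 mm to tool +z of the axis, with its line about 12° past red. I'll descend, grip and turn 74°.

```bash
python3 -m inch '[0,0.03,0.001,0,0,0,0, 0,0.03,0,0,0,0,0, 0,0.018,0,0,0,0,0, 0,0,0,0,0,0,0, 0,0,0,0,0,0,1, 0,0,0,0,0,0,1, 0,0,0,0,0,0,1, 0,0,0,0,0,0,1]' && python3 -m inch '[0,0,0,0,-8.2,0,1, 0,0,0,0,-8.2,0,1, 0,0,0,0,-8.2,0,1, 0,0,0,0,-8.2,0,1, 0,0,0,0,-8.2,0,1, 0,0,0,0,-8.2,0,1, 0,0,0,0,-8.2,0,1, 0,0,0,0,-8.2,0,1, 0,0,0,0,-8.2,0,1, 0,0,0,0,0,0,1]' && python3 -m inch '[0,0,0,0,0,0,0, 0,0,0,0,0,0,0, 0,0,0,0,0,0,0, 0,-0.02,0,0,0,0,0, 0,-0.03,0,0,0,0,0, 0,-0.03,0,0,0,0,0, 0,0,0,0,0,0,0, 0,0,0,0,0,0,0]'
python3 - <<'E'
from cell import env
import cv2,numpy as np
from h import *
s=env.state();print(s["t"],s["joints"],s["eef_pos"],s["tcp_rot"],s["opening"])
c=env.read_camera("wrist"); np.savez("pics/w4.npz",**c)
t=env.read_camera("top"); np.savez("pics/t4.npz",**t)
cv2.imwrite("pics/z4.png",np.vstack([cv2.resize(c["pixels"][150:250,260:380],(600,300),interpolation=cv2.INTER_CUBIC),cv2.resize(t["pixels"][210:300,340:520],(600,300),interpolation=cv2.INTER_CUBIC)]))
E
```

```text
t: 5.9
eef_pos: [459.4, -354.6, 140.4]
tcp_rot: [-1.57, -0.001, -1.487]
ft_force: [-3.9, -0.9, 2.0]
opening: 0.219
t: 6.9
eef_pos: [459.4, -354.5, 140.4]
tcp_rot: [-1.571, -0.001, -0.197]
ft_force: [-1.4, 1.7, 4.8]
opening: 0.202
t: 7.7
eef_pos: [459.2, -354.5, 219.7]
tcp_rot: [-1.571, -0.001, -0.2]
ft_force: [-0.1, -0.2, 0.1]
opening: 0.501
7.7 [-7.71243098e-01  4.21476346e-01  1.66607936e+00 -1.09728234e-04
  1.05323781e+00 -2.14195932e+00] [ 459.16414307 -354.47688675  219.7478112 ] [-1.57130860e+00 -6.20714651e-04 -2.00025696e-01] 0.5005121690579839
```

View pics/z4.png

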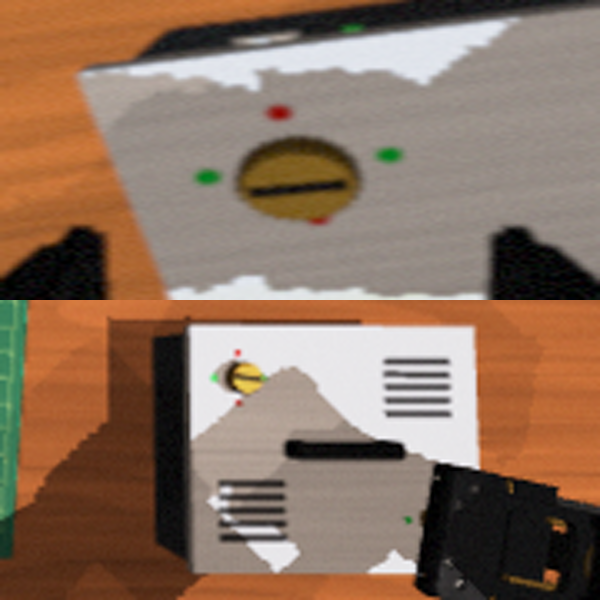

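Both lines are now at the green dots: the wrist crop shows the front line within 3°. The cover centre from the two screws is (506.5, -288.4) with yaw 0.009. Next the handle.

```bash
python3 -m inch '[0,0,0,0,7.8,0,0, 0,0,0,0,7.8,0,0, 0,0,0,0,7.8,0,0, 0,0,0,0,7.8,0,0, 0,0,0,0,7.8,0,0, 0,0,0,0,7.8,0,0, 0,0,0,0,7.8,0,0, 0,0,0,0,7.8,0,0, 0,0,0,0,7.8,0,0, 0,0,0,0,7.8,0,0]' && python3 -m inch '[-0.022,0,0.016,0,0,0,0, -0.022,0,0.016,0,0,0,0, -0.0216,0,0.0159,0,0,0,0, 0,0,0,0,0,0,0, 0,0,0,0,0,0,0]'
python3 - <<'E'
from cell import env
import cv2,numpy as np
from h import *
s=env.state();print(s["t"],s["joints"],s["eef_pos"],s["tcp_rot"],s["opening"])
c=env.read_camera("wrist"); np.savez("pics/w5.npz",**c)
p=s["eef_pos"].copy();p[2]=165;print(proj(c,p))
cv2.imwrite("pics/w5.png",c["pixels"])
E
```

```text
t: 8.8
eef_pos: [458.9, -354.3, 218.3]
tcp_rot: [-1.572, 0.001, -1.567]
ft_force: [-0.2, -0.0, -0.3]
opening: 0.498
t: 9.3
eef_pos: [506.3, -288.1, 218.6]
tcp_rot: [-1.572, 0.001, -1.559]
ft_force: [-0.6, -0.2, -0.5]
opening: 0.502
9.3 [-6.30599658e-01  4.26975893e-01  1.65990502e+00 -2.76168905e-04
  1.05629318e+00 -6.41771526e-01] [ 506.28149131 -288.09109248  218.64654558] [-1.57220692e+00  7.54276712e-04 -1.55948890e+00] 0.5021643256291604
[[319.69140955 215.95962848]]
```

View pics/w5.png

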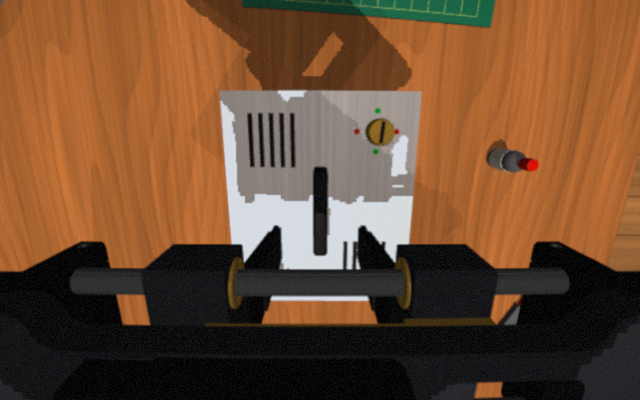

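The handle bar spans (320,168) to (320,254), on the axis across the jaws and within about 3 mm along its length. I'll descend, grip and lift a little first.

```bash
python3 -m inch '[-0.0015,0.03,0,0,0,0,0, 0,0.03,0,0,0,0,0, 0,0.0165,0,0,0,0,0, 0,0,0,0,0,0,0, 0,0,0,0,0,0,1, 0,0,0,0,0,0,1, 0,0,0,0,0,0,1, 0,0,0,0,0,0,1, 0,0,0,0,0,0,1]' && python3 -m inch '[0,-0.01,0,0,0,0,1, 0,-0.01,0,0,0,0,1, 0,-0.01,0,0,0,0,1, 0,0,0,0,0,0,1, 0,0,0,0,0,0,1]'
python3 - <<'E'
from cell import env
import cv2,numpy as np
from h import *
s=env.state();print(s["t"],s["eef_pos"],s["tcp_rot"],s["opening"],s["ft_force"])
c=env.read_camera("side"); np.savez("pics/s6.npz",**c)
cv2.imwrite("pics/s6.png",c["pixels"])
E
```

```text
t: 10.25
eef_pos: [506.5, -287.0, 143.6]
tcp_rot: [-1.57, -0.001, -1.56]
ft_force: [0.3, -0.1, -0.1]
opening: 0.138
t: 10.75
eef_pos: [506.4, -286.9, 173.5]
tcp_rot: [-1.57, -0.0, -1.56]
ft_force: [-0.4, -0.1, -4.9]
opening: 0.123
10.75 [ 506.41981746 -286.9088066   173.46078849] [-1.57031016e+00 -4.63170694e-04 -1.56045150e+00] 0.12299444206287423 [-0.39164584 -0.11303126 -4.85092959]
```

View pics/s6.png

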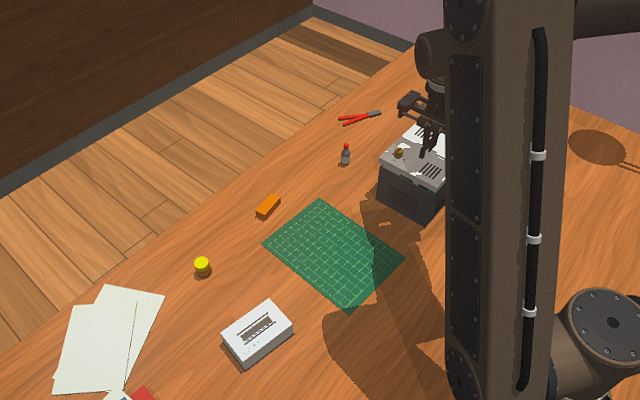

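Lifted 30 mm, with a grip opening of 12 mm and about 4.9 N of weight. Now up and over to the mat.

```bash
python3 -m inch '[0,-0.015,0,0,0,0,1, 0,-0.015,0,0,0,0,1, -0.015,0,0.003,0,0,0,1, -0.0254,0,0.0053,0,0,0,1, -0.0254,0,0.0053,0,0,0,1, -0.0254,0,0.0053,0,0,0,1, -0.0254,0,0.0053,0,0,0,1, -0.0254,0,0.0053,0,0,0,1]' && python3 -m inch '[-0.0254,0,0.0053,0,0,0,1, -0.0254,0,0.0053,0,0,0,1, -0.0254,0,0.0053,0,0,0,1, -0.0254,0,0.0053,0,0,0,1, -0.0254,0,0.0053,0,0,0,1, -0.0204,0,0.0053,0,0,0,1, -0.015,0,0.0025,0,0,0,1, 0,0,0,0,0,0,1, 0,0,0,0,0,0,1]'
python3 - <<'E'
from cell import env
import cv2,numpy as np
from h import *
s=env.state();print(s["t"],s["eef_pos"],s["tcp_rot"],s["opening"],s["ft_force"])
c=env.read_camera("side"); np.savez("pics/s7.npz",**c)
cv2.imwrite("pics/s7.png",c["pixels"])
c=env.read_camera("top"); np.savez("pics/t7.npz",**c)
cv2.imwrite("pics/t7.png",c["pixels"])
E
```

```text
t: 11.6
eef_pos: [534.1, -142.6, 202.2]
tcp_rot: [-1.572, 0.001, -1.56]
ft_force: [-0.5, -0.3, -3.1]
opening: 0.124
t: 12.5
eef_pos: [566.7, 18.3, 202.7]
tcp_rot: [-1.572, -0.0, -1.56]
ft_force: [0.1, 0.1, -4.2]
opening: 0.122
12.5 [566.7180482   18.29331411 202.66452182] [-1.57156081e+00 -2.25192713e-04 -1.55968682e+00] 0.12232248711750221 [ 0.07916322  0.06698638 -4.16973376]
```

View pics/s7.png

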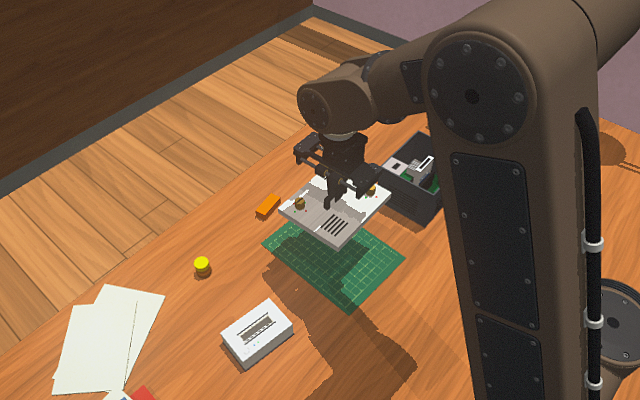

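View pics/t7.png

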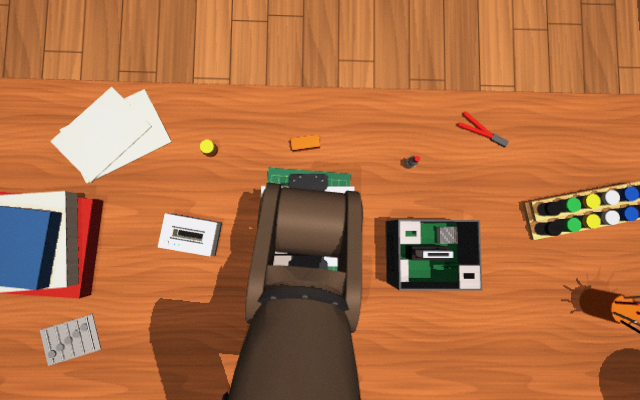

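The cover hangs level over the mat, and the drive is visible in the open box at about top pixel (433,254). Lowering.

```bash
python3 -m inch '[0,0.035,0,0,0,0,1, 0,0.035,0,0,0,0,1, 0,0.035,0,0,0,0,1, 0,0.03,0,0,0,0,1, 0,0.02,0,0,0,0,1, 0,0.008,0,0,0,0,1, 0,0,0,0,0,0,1, 0,0.002,0,0,0,0,1, 0,0.002,0,0,0,0,1, 0,0.002,0,0,0,0,1]'
python3 -m inch '[0,0,0,0,0,0,1]'
```

```text
t: 13.6
eef_pos: [567.5, 18.1, 34.9]
tcp_rot: [-1.569, -0.0, -1.56]
ft_force: [-0.6, 0.5, -3.1]
opening: 0.12
t: 13.7
eef_pos: [567.2, 18.1, 34.4]
tcp_rot: [-1.57, -0.0, -1.56]
ft_force: [-0.7, 0.7, -3.5]
opening: 0.123
```

```bash
python3 -m inch '[0,0.0015,0,0,0,0,1, 0,0.0005,0,0,0,0,1, 0,0,0,0,0,0,1]'; python3 -m inch '[0,0.001,0,0,0,0,1, 0,0,0,0,0,0,1]';  python3 -m inch '[0,0.001,0,0,0,0,1, 0,0,0,0,0,0,1]'
```

```text
t: 14.0
eef_pos: [567.0, 18.2, 32.1]
tcp_rot: [-1.571, -0.0, -1.56]
ft_force: [-0.4, 0.0, -4.0]
opening: 0.126
t: 14.2
eef_pos: [567.0, 18.2, 31.0]
tcp_rot: [-1.571, -0.0, -1.56]
ft_force: [-0.6, 0.4, -4.2]
opening: 0.122
t: 14.4
eef_pos: [567.1, 18.1, 30.7]
tcp_rot: [-1.57, -0.0, -1.56]
ft_force: [-1.8, 0.5, 4.9]
opening: 0.126
```

Contact: the force went from -4.2 to +4.9 N. Releasing and rising.

```bash
python3 -m inch '[0,0,0,0,0,0,0, 0,0,0,0,0,0,0, 0,0,0,0,0,0,0, 0,0,0,0,0,0,0, 0,-0.01,0,0,0,0,0, 0,-0.03,0,0,0,0,0, 0,-0.045,0,0,0,0,0, 0,-0.045,0,0,0,0,0, 0,-0.045,0,0,0,0,0, 0,-0.03,0,0,0,0,0]'
python3 - <<'E'
from cell import env
import cv2,numpy as np
from h import *
s=env.state();print(s["t"],s["joints"],s["eef_pos"],s["tcp_rot"],s["opening"],s["ft_force"])
c=dict(np.load("pics/t7.npz"))
cv2.imwrite("pics/z7.png",cv2.resize(c["pixels"][212:298,380:490],None,fx=7,fy=7,interpolation=cv2.INTER_CUBIC))
E
```

```text
t: 15.4
eef_pos: [567.3, 18.2, 239.2]
tcp_rot: [-1.567, -0.0, -1.56]
ft_force: [0.2, 0.2, -0.4]
opening: 0.497
15.4 [-8.42900320e-02  3.83077274e-01  1.67318392e+00 -7.87842883e-05
  1.08161545e+00 -9.46740808e-02] [567.28835879  18.18550477 239.20313324] [-1.56710355e+00 -4.20652801e-04 -1.56037616e+00] 0.4971932047024503 [ 0.24519127  0.22195105 -0.37838576]
```

View pics/z7.png

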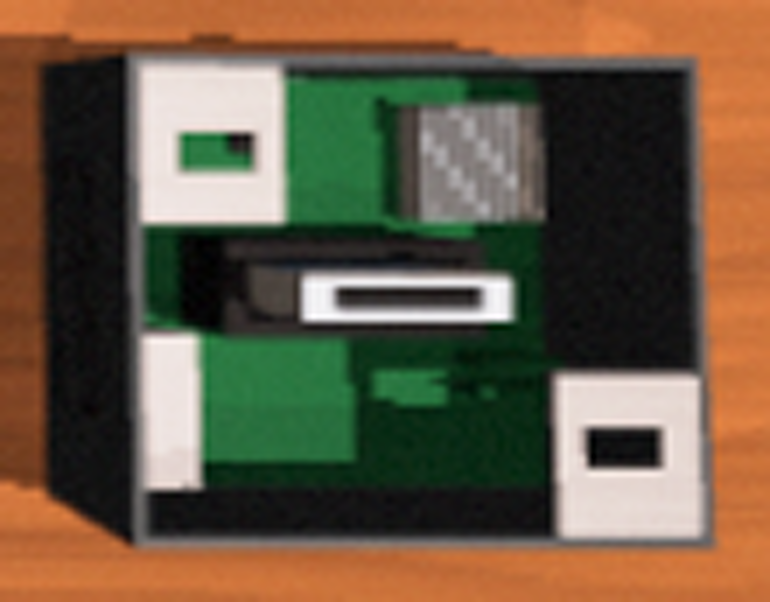

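Run:
```python
from h import *
c=dict(np.load("pics/t7.npz"));hsv=cv2.cvtColor(c["pixels"],cv2.COLOR_BGR2HSV)
m=((hsv[...,1]<60)&(hsv[...,2]>150)).astype(np.uint8)
z=np.zeros_like(m);z[248:261,418:458]=m[248:261,418:458]
cs,_=cv2.findContours(z,0,1);k=max(cs,key=cv2.contourArea)
P=onz(c,cv2.convexHull(k).reshape(-1,2),120)[:,:2].astype(np.float32);print(cv2.boundingRect(k),cv2.minAreaRect(P))
a=np.array([(301,271),(514,271),(514,323),(301,323)])/7+np.array([380,212])-0.4
print(onz(c,a,120),onz(c,a,120).mean(0))
# dock slot corners from zd crop (outer light rim and side end ribs)
d=dict(np.load("pics/top0.npz"))
b=np.array([(185,185),(428,228),(415,288),(175,250)])/8+np.array([150,205])-0.4
Q=onz(d,b,50);print(Q,Q.mean(0))
```

```text
(423, 251, 30, 7) ((505.71160888671875, -288.60076904296875), (13.793057441711426, 68.23614501953125), 0.6655094027519226)
[[ 513.75015191 -253.8382457   120.        ]
 [ 514.61535285 -325.15909655  120.        ]
 [ 497.53008919 -324.79943035  120.        ]
 [ 496.70695867 -253.60781758  120.        ]] [ 505.65063816 -289.35114755  120.        ]
[[558.80451028 343.84688033  50.        ]
 [546.53251322 269.59030529  50.        ]
 [528.11831619 272.81510769  50.        ]
 [538.89487027 345.94272217  50.        ]] [543.08755249 308.04875387  50.        ]
```

The drive top is at (505.9, -288.8), which agrees with the cover centre, and its length measures 68–71 mm. The dock slot is at about (543, 308.3) with yaw about -0.16. Moving above the drive.

```bash
python3 -m inch '[0.0155,0,-0.004,0,0,0,0, 0.0255,0,-0.00534,0,0,0,0, 0.0255,0,-0.00534,0,0,0,0, 0.0255,0,-0.00534,0,0,0,0, 0.0255,0,-0.00534,0,0,0,0, 0.0255,0,-0.00534,0,0,0,0]' && python3 -m inch '[0.0255,0.005,-0.00534,0,0,0,0, 0.0255,0.005,-0.00534,0,0,0,0, 0.0255,0.005,-0.00534,0,0,0,0, 0.0255,0.005,-0.00534,0,0,0,0, 0.0255,0.005,-0.00534,0,0,0,0, 0.0255,0.005,-0.00534,0,0,0,0, 0.0102,0,-0.0014,0,0,0,0, 0,0,0,0,0,0,0, 0,0,0,0,0,0,0]'
python3 - <<'E'
from cell import env
import cv2,numpy as np
from h import *
s=env.state();print(s["t"],s["joints"],s["eef_pos"],s["tcp_rot"],s["opening"])
c=env.read_camera("wrist"); np.savez("pics/w8.npz",**c)
p=s["eef_pos"].copy();p[2]=120;print(proj(c,p))
cv2.imwrite("pics/w8.png",c["pixels"])
t=env.read_camera("top"); np.savez("pics/t8.npz",**t);cv2.imwrite("pics/t8.png",t["pixels"])
E
```

```text
t: 16.0
eef_pos: [537.0, -126.4, 234.8]
tcp_rot: [-1.572, 0.0, -1.561]
ft_force: [0.5, -0.9, 0.4]
opening: 0.501
t: 16.9
eef_pos: [506.1, -288.1, 205.2]
tcp_rot: [-1.571, 0.0, -1.561]
ft_force: [0.9, 0.3, -0.1]
opening: 0.497
16.9 [-6.30996451e-01  4.40081700e-01  1.67757200e+00  1.94133138e-04
  1.02422163e+00 -6.41270606e-01] [ 506.053997   -288.07250259  205.18519305] [-1.57092365e+00  3.01980589e-04 -1.56062312e+00] 0.49698899673102187
[[319.55731863 205.20772236]]
```

View pics/w8.png

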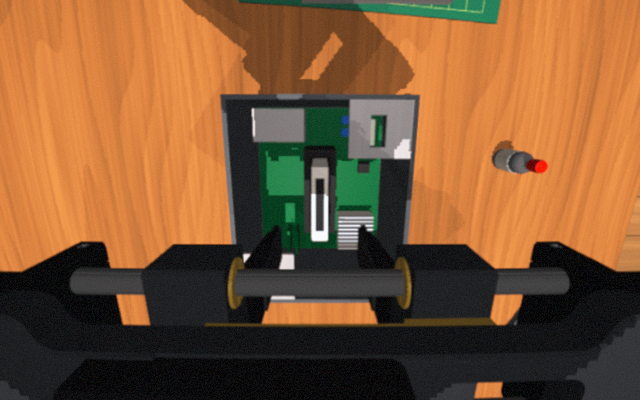

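View pics/t8.png

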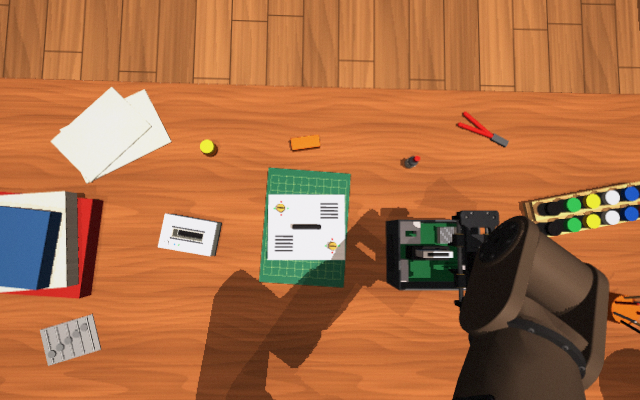

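Run:
```python
from h import *
c=dict(np.load("pics/w8.npz"))
print("cam",-c["R"].T@c["t"])
cv2.imwrite("pics/z8.png",cv2.resize(c["pixels"][130:260,260:380],None,fx=6,fy=4.5,interpolation=cv2.INTER_CUBIC))
y=-288.8
print(proj(c,[(505.9+a,y+b,120) for a,b in((7.5,35),(7.5,-35),(-7.5,-35),(-7.5,35))]))
```

```text
cam [ 505.04607891 -215.59783769  375.07275741]
[[328.2978165  167.76899436]
 [326.98930154 241.79430327]
 [311.05110545 241.65315389]
 [311.23049724 167.60772748]]
```

View pics/z8.png

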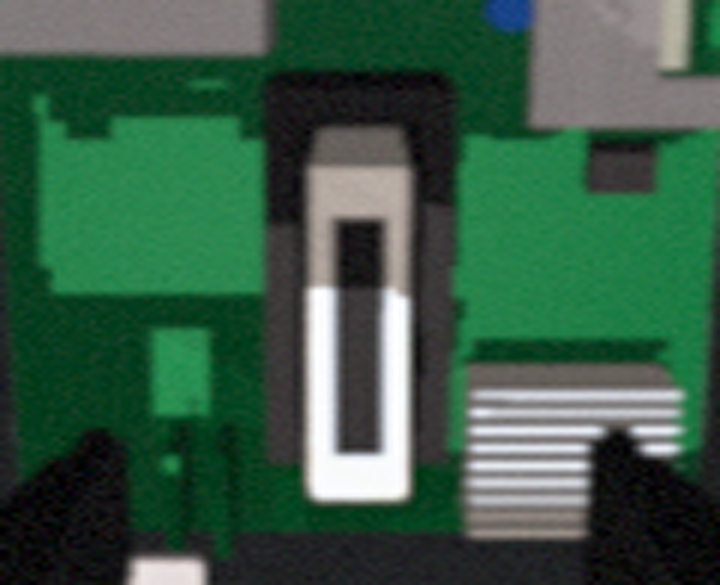

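The drive's top face spans px (311..329, 167..241), within 1 mm of the tool axis. Descending to z ≈ 79 and gripping.

```bash
python3 -m inch '[0,0.035,0,0,0,0,0, 0,0.035,0,0,0,0,0, 0,0.03,0,0,0,0,0, 0,0.018,0,0,0,0,0, 0,0.007,0,0,0,0,0, 0,0,0,0,0,0,0]' && python3 -m inch '[0,0,0,0,0,0,1, 0,0,0,0,0,0,1, 0,0,0,0,0,0,1, 0,0,0,0,0,0,1, 0,0,0,0,0,0,1]' && python3 -m inch '[0,-0.01,0,0,0,0,1, 0,-0.015,0,0,0,0,1, 0,-0.015,0,0,0,0,1, 0,0,0,0,0,0,1, 0,0,0,0,0,0,1]'
```

```text
t: 17.6
eef_pos: [506.2, -288.0, 79.8]
tcp_rot: [-1.572, 0.001, -1.56]
ft_force: [-0.1, -0.1, -0.7]
opening: 0.5
t: 18.1
eef_pos: [506.2, -288.8, 80.5]
tcp_rot: [-1.57, -0.0, -1.561]
ft_force: [-0.1, 0.9, 5.0]
opening: 0.153
t: 18.6
eef_pos: [506.0, -288.7, 120.3]
tcp_rot: [-1.57, -0.0, -1.56]
ft_force: [-0.4, 0.0, -1.7]
opening: 0.153
```

```bash
python3 -m inch '[0,-0.025,0,0,0,0,1, 0,-0.03,0,0,0,0,1, 0,-0.03,0,0,0,0,1, 0,-0.015,0,0,0,0,1, 0,0,0,0,0,0,1]'
python3 - <<'E'
from cell import env
import cv2,numpy as np
s=env.state();print(s["t"],s["eef_pos"],s["tcp_rot"],s["opening"],s["ft_force"])
c=env.read_camera("side"); np.savez("pics/s9.npz",**c)
cv2.imwrite("pics/s9.png",c["pixels"])
E
```

```text
t: 19.1
eef_pos: [506.5, -289.0, 221.3]
tcp_rot: [-1.569, -0.002, -1.56]
ft_force: [0.3, 0.7, -3.1]
opening: 0.156
19.1 [ 506.50320083 -288.96893218  221.34308989] [-1.56878357e+00 -1.52500029e-03 -1.56047613e+00] 0.15604708661540295 [ 0.30698817  0.67523502 -3.10611375]
```

View pics/s9.png

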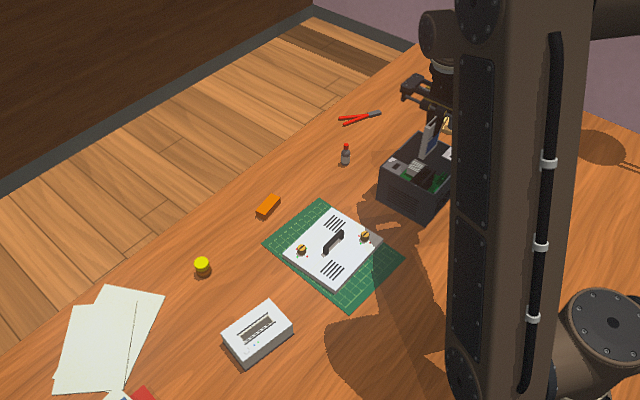

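The drive is held at side pixels (430,140), clear of the box. Now across to the dock.

```bash
python3 -m inch '[-0.0150,0,0.0012,0,0,0,1, -0.0298,0,0.00216,0,0,0,1, -0.0298,0,0.00216,0,0,0,1, -0.0298,0,0.00216,0,0,0,1, -0.0298,0,0.00216,0,0,0,1, -0.0298,0,0.00216,0,0,0,1, -0.0298,0,0.00216,0,0,0,1, -0.0298,0,0.00216,0,0,0,1, -0.0298,0,0.00216,0,0,0,1, -0.0298,0,0.00216,0,0,0,1]' && python3 -m inch '[-0.0298,0,0.00216,0,0,0,1, -0.0298,0,0.00216,0,0,0,1, -0.0298,0,0.00216,0,0,0,1, -0.0298,0,0.00216,0,0,0,1, -0.0298,0,0.00216,0,0,0,1, -0.0298,0,0.00216,0,0,0,1, -0.0298,0,0.00216,0,0,0,1, -0.0298,0,0.00216,0,0,0,1, -0.0298,0,0.00216,0,0,0,1, -0.0298,0,0.00216,0,0,0,1]' && python3 -m inch '[-0.0150,0,0.0012,0,0,0,1, 0,0,0,0,4.85,0,1, 0,0,0,0,4.85,0,1, 0,0,0,0,0,0,1, 0,0,0,0,0,0,1]'
python3 - <<'E'
from cell import env
import cv2,numpy as np
s=env.state();print(s["t"],s["joints"],s["eef_pos"],s["tcp_rot"],s["opening"],s["ft_force"])
for n in("side","wrist","top"):
    c=env.read_camera(n); np.savez(f"pics/{n}10.npz",**c)
    cv2.imwrite(f"pics/{n}10.png",c["pixels"])
E
```

```text
t: 20.15
eef_pos: [522.8, -3.2, 218.6]
tcp_rot: [-1.573, 0.0, -1.56]
ft_force: [0.9, 0.1, -1.0]
opening: 0.155
t: 21.15
eef_pos: [541.0, 294.6, 218.3]
tcp_rot: [-1.573, -0.001, -1.56]
ft_force: [-0.1, -0.9, -0.8]
opening: 0.157
t: 21.65
eef_pos: [543.0, 307.7, 219.4]
tcp_rot: [-1.572, -0.001, -1.727]
ft_force: [1.1, -0.0, -2.0]
opening: 0.151
21.65 [ 4.09863685e-01  4.85702973e-01  1.55458613e+00 -1.60206806e-04
  1.10260069e+00  5.66589698e-01] [542.96556101 307.71046038 219.38218715] [-1.57181409e+00 -8.16799886e-04 -1.72744953e+00] 0.15130353737405822 [ 1.09753856 -0.04863575 -2.03851199]
```

View pics/side10.png

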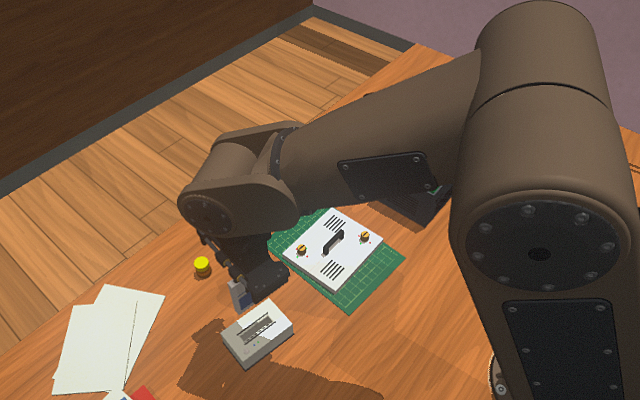

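View pics/wrist10.png

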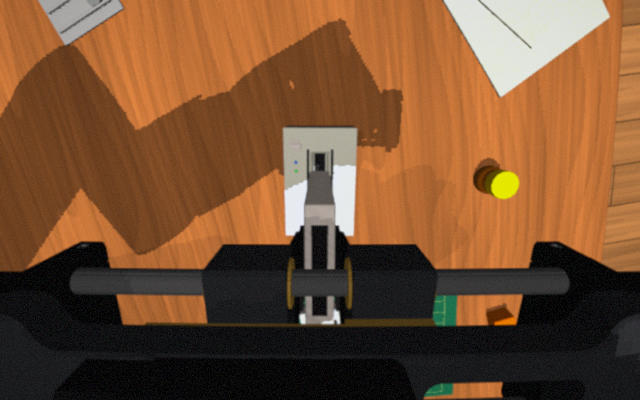

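Run:
```python
from h import *
c=dict(np.load("pics/wrist10.npz"))
cv2.imwrite("pics/z10.png",cv2.resize(c["pixels"][115:250,270:370],None,fx=6,fy=4.4,interpolation=cv2.INTER_CUBIC))
tc=np.array([542.97,307.71,219.38]);yaw=-1.7274+np.pi/2
X=np.array([np.cos(yaw),np.sin(yaw),0]);Y=np.array([-np.sin(yaw),np.cos(yaw),0])
tb=tc+[0,0,-60.5]
f=lambda P:((P-[270,115])*[6,4.4]).round(0).tolist()
print("drive end bottom",f(proj(c,[tb+Y*35+X*7.5,tb+Y*35-X*7.5])))
tt=tc+[0,0,39.5]; print("drive end top",f(proj(c,[tt+Y*35+X*7.5,tt+Y*35-X*7.5])))
ya=-0.159;Xd=np.array([np.cos(ya),np.sin(ya),0]);Yd=np.array([-np.sin(ya),np.cos(ya),0]);d=np.array([542.9,308.4,50])
print("dock corners",f(proj(c,[d+Yd*65+Xd*42,d+Yd*65-Xd*42,d-Yd*65-Xd*42,d-Yd*65+Xd*42])))
print("slot",f(proj(c,[d+Yd*36.5+Xd*9,d+Yd*36.5-Xd*9,d-Yd*36.5-Xd*9,d-Yd*36.5+Xd*9])))
```

```text
drive end bottom [[353.0, 248.0], [240.0, 248.0]]
drive end top [[393.0, 400.0], [200.0, 401.0]]
dock corners [[519.0, 61.0], [74.0, 61.0], [93.0, 533.0], [497.0, 534.0]]
slot [[343.0, 172.0], [249.0, 172.0], [251.0, 437.0], [340.0, 437.0]]
```

View pics/z10.png

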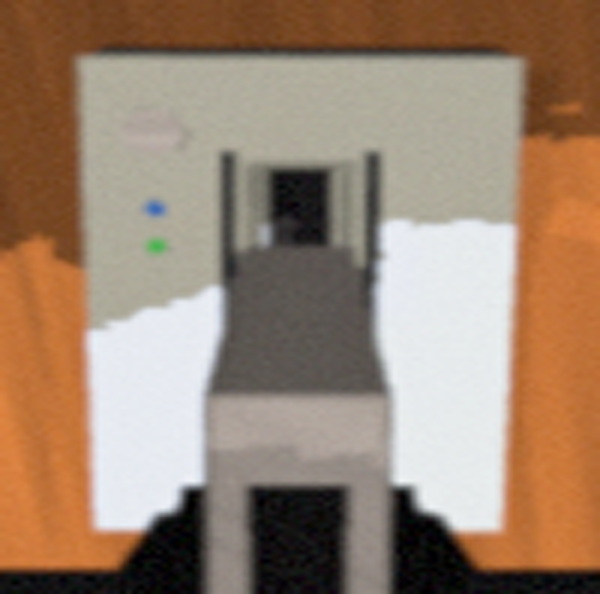

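The wrist crop shows the dock about 1 mm further along -tool x than I had it, with yaw aligned. I'll correct, descend to about 8 mm above the mouth, and look again.

```bash
python3 -m inch '[-0.0012,0.025,0.0004,0,0,0,1, 0,0.03,0,0,0,0,1, 0,0.025,0,0,0,0,1, 0,0.015,0,0,0,0,1, 0,0.005,0,0,0,0,1, 0,0,0,0,0,0,1, 0,0,0,0,0,0,1]'
python3 - <<'E'
from cell import env
from h import *
s=env.state();print(s["t"],s["eef_pos"],s["tcp_rot"],s["ft_force"])
w=env.read_camera("wrist"); sd=env.read_camera("side");np.savez("pics/w11.npz",**w)
a=cv2.resize(w["pixels"][115:250,250:390],None,fx=5,fy=4,interpolation=cv2.INTER_CUBIC)
cv2.imwrite("pics/z11.png",a)
cv2.imwrite("pics/zs11.png",cv2.resize(sd["pixels"][260:380,190:320],None,fx=6,fy=5,interpolation=cv2.INTER_CUBIC))
tc=s["eef_pos"];yaw=s["tcp_rot"][2]+np.pi/2
X=np.array([np.cos(yaw),np.sin(yaw),0]);Y=np.array([-np.sin(yaw),np.cos(yaw),0])
tb=tc+[0,0,-60.5];f=lambda P:((P-[250,115])*[5,4]).round(0).tolist()
print("end bottom",f(proj(w,[tb+Y*35+X*7.5,tb+Y*35-X*7.5])))
q=tc.copy();q[2]=50
print("slot if centred",f(proj(w,[q+Y*36.5+X*9,q+Y*36.5-X*9])),"dock",f(proj(w,[q+Y*65+X*42,q+Y*65-X*42,q-Y*65-X*42,q-Y*65+X*42])))
E
```

```text
t: 22.5
eef_pos: [544.4, 309.2, 121.0]
tcp_rot: [-1.57, 0.001, -1.73]
ft_force: [-0.0, -0.3, -1.2]
opening: 0.155
22.5 [544.36313734 309.16831182 120.96599065] [-1.56972572e+00  5.66473985e-04 -1.72950472e+00] [-0.01154038 -0.32292087 -1.23704344]
end bottom [[394.0, 225.0], [300.0, 226.0]]
slot if centred [[401.0, 210.0], [293.0, 210.0]] dock [[607.0, 70.0], [87.0, 70.0], [120.0, 649.0], [575.0, 649.0]]
```

View pics/z11.png

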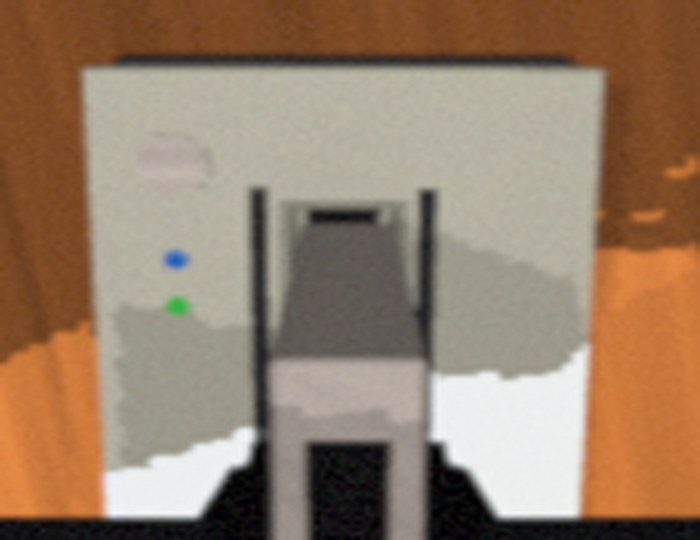

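View pics/zs11.png

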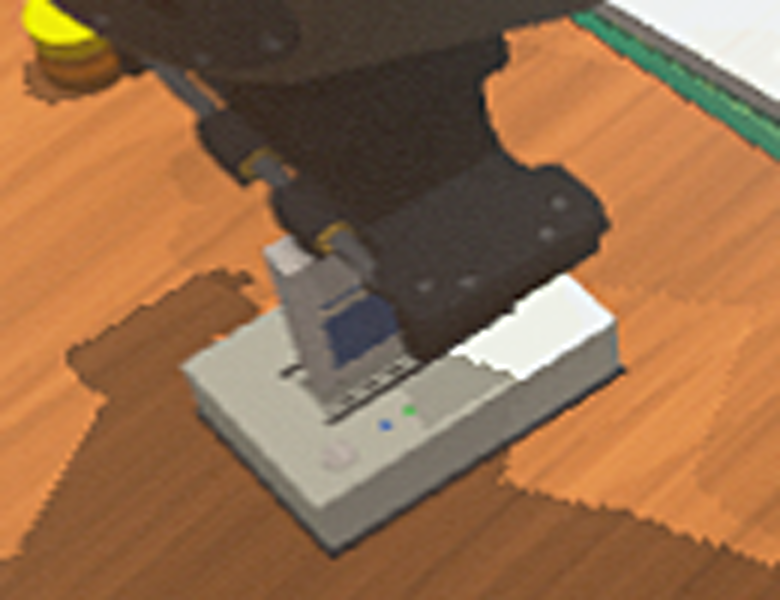

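The drive is about 0.8 mm to the +z side of the slot centre (crop 351 against 345). Correcting and starting the insertion.

```bash
python3 -m inch '[-0.0003,0.004,-0.0008,0,0,0,1, 0,0.003,0,0,0,0,1, 0,0.002,0,0,0,0,1, 0,0.002,0,0,0,0,1, 0,0.002,0,0,0,0,1, 0,0.002,0,0,0,0,1, 0,0,0,0,0,0,1]'; python3 -m inch '[0,0.003,0,0,0,0,1, 0,0.003,0,0,0,0,1, 0,0,0,0,0,0,1]'
```

```text
t: 23.3
eef_pos: [543.1, 309.4, 104.8]
tcp_rot: [-1.571, -0.0, -1.73]
ft_force: [-0.2, -0.2, -0.7]
opening: 0.155
t: 23.6
eef_pos: [543.0, 309.4, 98.6]
tcp_rot: [-1.571, -0.0, -1.73]
ft_force: [-0.2, 0.6, -1.1]
opening: 0.156
```

12 mm in with no resistance. Continuing.

```bash
python3 -m inch '[0,0.005,0,0,0,0,1, 0,0.005,0,0,0,0,1, 0,0.005,0,0,0,0,1, 0,0.004,0,0,0,0,1, 0,0.001,0,0,0,0,1, 0,0,0,0,0,0,1]'; python3 -m inch '[0,0.001,0,0,0,0,1, 0,0.001,0,0,0,0,1, 0,0,0,0,0,0,1]';python3 -m inch '[0,0.001,0,0,0,0,1, 0,0,0,0,0,0,1]'
```

```text
t: 24.2
eef_pos: [543.2, 309.4, 78.8]
tcp_rot: [-1.571, -0.0, -1.73]
ft_force: [-0.5, 0.8, -2.2]
opening: 0.161
t: 24.5
eef_pos: [543.2, 309.4, 77.1]
tcp_rot: [-1.571, -0.0, -1.73]
ft_force: [0.0, -0.3, -2.3]
opening: 0.157
t: 24.7
eef_pos: [543.2, 309.4, 76.0]
tcp_rot: [-1.571, -0.0, -1.73]
ft_force: [-0.6, 0.2, -1.4]
opening: 0.162
```

```bash
python3 -m inch '[0,0.001,0,0,0,0,1, 0,0,0,0,0,0,1]';python3 -m inch '[0,0.001,0,0,0,0,1, 0,0,0,0,0,0,1]'
```

```text
t: 24.9
eef_pos: [543.3, 309.5, 75.5]
tcp_rot: [-1.57, 0.0, -1.73]
ft_force: [-1.2, -1.2, 3.0]
opening: 0.151
t: 25.1
eef_pos: [543.3, 309.5, 75.5]
tcp_rot: [-1.57, 0.0, -1.73]
ft_force: [-4.4, -2.6, 13.9]
opening: 0.159
```

Seated: the force rises to 14 N and TCP z is 75.5, exactly as expected. Releasing and retreating.

```bash
python3 -m inch '[0,-0.001,0,0,0,0,1, 0,0,0,0,0,0,0, 0,0,0,0,0,0,0, 0,0,0,0,0,0,0, 0,0,0,0,0,0,0, 0,-0.01,0,0,0,0,0, 0,-0.03,0,0,0,0,0, 0,-0.04,0,0,0,0,0, 0,-0.04,0,0,0,0,0, 0,-0.04,0,0,0,0,0]' && python3 -m inch '[0.04,0,0,0,0,0,0, 0.04,0,0,0,0,0,0, 0.04,0,0,0,0,0,0, 0.04,0,0,0,0,0,0, 0.04,0,0,0,0,0,0, 0.04,0,0,0,0,0,0, 0,0,0,0,0,0,0, 0,0,0,0,0,0,0]'
python3 - <<'E'
from cell import env
from h import *
s=env.state();print(s["t"],s["eef_pos"],s["opening"],s["ft_force"])
t=env.read_camera("top"); sd=env.read_camera("side");np.savez("pics/t12.npz",**t);np.savez("pics/s12.npz",**sd)
cv2.imwrite("pics/t12.png",t["pixels"]);cv2.imwrite("pics/s12.png",sd["pixels"])
E
```

```text
t: 26.1
eef_pos: [543.0, 309.4, 237.5]
tcp_rot: [-1.57, 0.0, -1.73]
ft_force: [0.3, 0.5, -0.2]
opening: 0.498
t: 26.9
eef_pos: [505.3, 71.9, 235.9]
tcp_rot: [-1.57, 0.0, -1.732]
ft_force: [0.0, -0.1, 0.2]
opening: 0.5
26.9 [505.33529245  71.94890863 235.89830485] 0.5003659444458067 [ 0.00375402 -0.13427637  0.21346669]
```

View pics/t12.png

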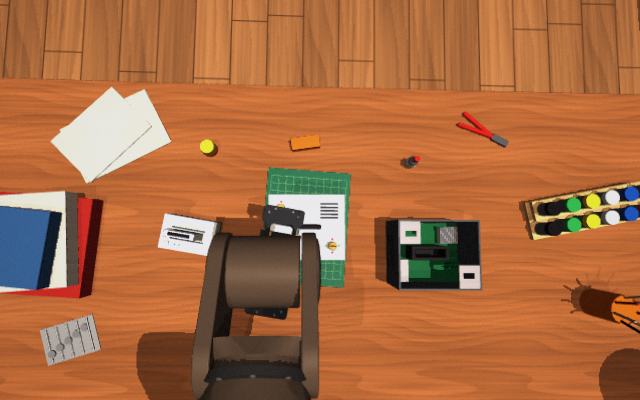

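View pics/s12.png

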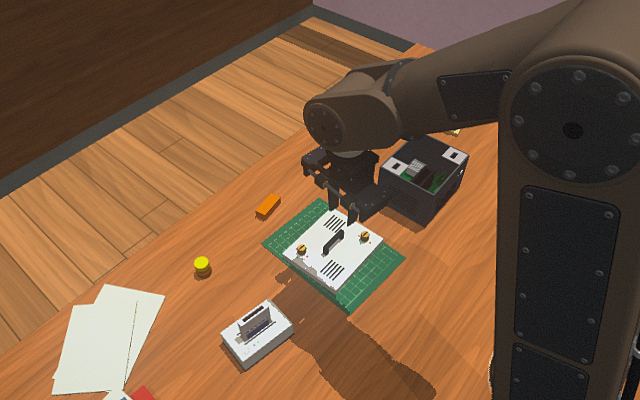

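Run:
```python
from h import *
t=dict(np.load("pics/t12.npz"));s=dict(np.load("pics/s12.npz"))
a=cv2.resize(t["pixels"][205:265,150:230],(400,300),interpolation=cv2.INTER_CUBIC);b=cv2.resize(s["pixels"][290:380,210:310],(400,360),interpolation=cv2.INTER_CUBIC)
cv2.imwrite("pics/z12.png",np.hstack([cv2.copyMakeBorder(a,0,60,0,0,0),b]))
Yd=np.array([.159,.987,0]);Xd=np.array([.987,-.159,0]);q=np.array([543,308.9,115])
C=[q+Yd*35*i+Xd*7.5*j for i,j in((1,1),(1,-1),(-1,-1),(-1,1))]
print("pred top",((proj(t,C)-[150,205])*5).round().tolist());print("pred side",((proj(s,C)-[210,290])*4+[400,0]).round().tolist())
```

```text
pred top [[67.0, 118.0], [60.0, 151.0], [213.0, 177.0], [219.0, 145.0]]
pred side [[508.0, 123.0], [526.0, 144.0], [638.0, 63.0], [620.0, 43.0]]
```

View pics/z12.png

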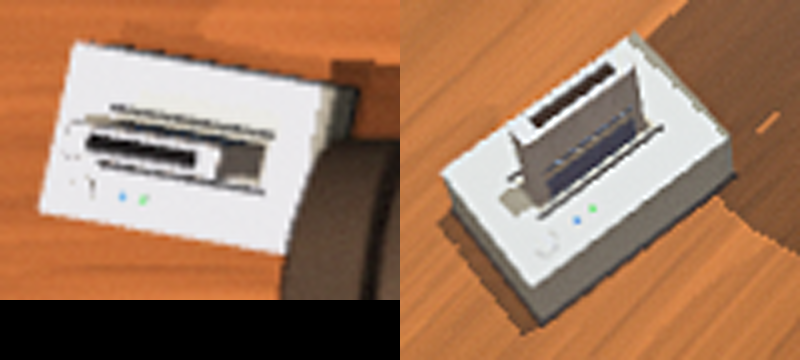

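The drive's top lies where the full-home prediction puts it, to about 1 px in both views. The cover is flat on the mat, the gripper touches nothing, and the bystanders have not moved. Handing in.

```bash
python3 -c "
from cell import env
print(env.job_done())"
```

```text
the job is handed in; nothing more can be done
None
```

The drive stands in the dock's slot, the cover lies flat, handle up, on the mat, and I handed the job in at about 27 s of the 72 s. `env.job_done()` gives no verdict, so what follows rests on my own checks.

- **Thumbscrews:** I turned each one about 73° anticlockwise. By the picture, the rear line ended within about 5° of the green dots and the front within about 3°, so roughly 1.5 rad each.
- **Cover:** I lifted it by the handle, lowered it until the force showed contact, and let go. The gripper released it within about 1 mm of the mat's centre; it looked flat and unmoved in the later pictures.
- **Drive:** It met no resistance until it bottomed out with a 14 N rise in force. That was at the tool height expected for 35 mm deep (75.5 mm).
- **Last pictures:** The drive's top edges lie within about 1 px (roughly 2 mm) of the fully-home prediction. The side view read slightly low, within calibration error. The paint jar, dropper and sanding block appear unmoved, and the wrist force was near zero with the gripper clear.

No check failed. The wrist and top cameras disagreed by about 1 mm on the dock's position; I settled that with a last wrist-camera correction before inserting the drive.

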